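Tap-test of stuck-on parts after firing

TASK

Check that the stuck-on parts of the three fired pots sound firm: with the fingertips, lightly tap the spout of the teapot, then the handle of the mug, then the knob on the lid of the lidded jar. Tap gently enough that no pot is knocked over or pushed out of its place; do not lift anything, and leave all the other things on the bench where they are.

Things in the scene. Friction and masses are not known exactly. Their poses are not given: they have to be found in the camera images.
- board: Flat slate-grey board, 360 (x) by 780 (y) by 12 mm thick, fixed on the table; the three pots stand on it, so their feet are 12 mm above the table. Origin: centre of its underside; z up.
- teapot: Open terracotta teapot without a lid, loose, about 0.55 kg; belly 124 mm across, 100 mm high to the rim (82 mm across). Spout along its own -x, loop handle along its own +x reaching 106 mm from the centre. Origin: centre of its foot; z up. Hard: a fingertip meeting it at 15 mm/s strikes with 10 to 15 N for an instant, at 50 mm/s with 45 N or more, which is no light tap.
- teapot_spout: The teapot's spout, rigidly part of it: a tapering tube, 18 mm thick at the mouth. Origin: topmost point of its mouth, 98 mm above the teapot's foot, 100 mm out from its centre; axes as the teapot's, so the spout runs along its own +x and down to the belly. Pressed down there with some 4 N or more the teapot starts to tip; make the last centimetre slow and stop at first touch.
- mug: Straight mug of pale buff clay, loose, about 0.3 kg; 82 mm across, 92 mm high, foot 72 mm across. Handle along its own -x. Origin: centre of its foot; z up. Hard, like the teapot.
- mug_handle: The mug's loop handle, rigidly part of it: a 14 mm round bar. Origin: on top of its upper bar (within 1 mm), 79 mm above the mug's foot and 66 mm out from its centre; the loop's outer face is 15 mm farther out along its own -x, the mug's wall 25 mm away along its own +x. Pressed down there with some 3 N or more the mug starts to tip; make the last centimetre slow and stop at first touch.
- jar: Terracotta storage jar with a darker, brown-red lid seated on a black rubber seal; loose as a whole, about 0.48 kg (the lid does not come off); 100 mm across, 135 mm high to the top of the knob. Origin: centre of its foot; z up.
- jar_knob: The knob in the middle of the jar's lid, fast on it: round, 30 mm across at its widest and 26 mm high, with a flat top 26 mm across; the lid around it is 98 mm across. Origin: centre of the knob's top, 135 mm above the jar's foot; it sinks up to 6 mm when pressed, as the seal gives (about 1 N per mm), and springs back.
- knife: Trimming knife lying on the board near the robot, wooden handle and steel blade, 175 by 22 by 14 mm; leave alone.
- stick: Flat wooden modelling stick lying on the board near the robot, 140 by 12 by 8 mm; leave alone.
- spare_lid: Small loose terracotta lid lying by itself on the board, 64 mm across, 28 mm high with a small knob of its own; not the jar's lid; leave alone.
- cup: White cup without handle, 68 mm across, 75 mm high, on the table beside the board on the robot's right; leave alone.
- bowl: Terracotta bowl, 120 mm across, 55 mm high, on the table beside the board on the robot's left; leave alone.
- brush: Brush lying along the board's far edge; leave alone.
There are look-alikes about, which are no part of the job. What is shaped like the jar but green is not meant.

How it is judged (in metres and radians):
On the way, in this order (a step that is already met when the one before it is completed fails the run):
1. a finger touches the teapot's spout (contact force between the fingers and teapot_spout above 0.3 N), for 0.03 s.
2. a finger touches the mug's handle (contact force between the fingers and mug_handle above 0.3 N), for 0.03 s.
3. a finger touches the jar's knob (contact force between the fingers and jar_knob above 0.3 N), for 0.03 s.
At the end, for the whole second after the job is handed in: The teapot, mug and lidded jar stand upright and still on the board (within 0.08 rad), each within 30 mm of where it stood at the start, and the other things lie within 30 mm of where they were (angle between each of teapot, mug, jar's own z axis and vertical below 0.08 rad and distance of each of teapot, mug, jar, knife, stick, spare_lid, cup, bowl, brush from where it was at the start of the episode below 0.03 m and height (world z) of each of teapot, mug, jar below 0.017 m and linear speed of each of teapot, mug, jar below 0.02 m/s); the robot touches nothing.
It fails at once if the teapot, mug or jar is pushed more than 30 mm out of its place (distance of any of teapot, mug, jar from where it was at the start of the episode above 0.03 m).
It fails at once if the teapot, mug or jar is tipped by more than 0.3 rad (angle between any of teapot, mug, jar's own z axis and vertical above 0.3 rad).
It fails at once if the teapot, mug or jar is lifted (its foot's centre more than 15 mm above the board) (height (world z) of any of teapot, mug, jar above 0.027 m).
It fails at once if the teapot, mug or jar is struck or pressed with more than 50 N (contact force between the fingers and teapot above 50 N or contact force between the fingers and mug above 50 N or contact force between the fingers and jar above 50 N).
It fails at once if another thing on the bench is moved by more than 30 mm (distance of any of knife, stick, spare_lid, cup, bowl, brush from where it was at the start of the episode above 0.03 m).
It also fails if it takes over 51 s, if anything falls off the work surface, if the arm or the gripper's body presses on something with over 40 N, if the wrist force passes 120 N, or if a joint passes its speed limit or range.

ROBOT

A 7-joint arm with a two-finger parallel gripper is mounted at the origin on the work surface. World frame = base frame: x ahead of the robot, y to its left, z up, the work surface at z = 0. Lengths are in m, angles in degrees, forces in N, time in s.
With the tool pointing down it reaches from about 0.425 to 0.925 m from the base axis. Payload 6.8 kg.
Tool frame: the origin (TCP) lies on the centre line of the jaws, within the pads' length; the fingertips stand 19 mm ahead of it and the grasp point (between the pads) is the TCP; x points along the fingers, y is the direction in which the jaws open and shut, and the axes are right-handed (so a half turn about x gives the same grasp; the last joint's range is limited). The gripper opens to 85 mm and grips with 20 to 120 N. Pads are 22 mm wide; open, the fingers measure 114 mm over their backs; the gripper's body (76 mm by 85 mm) begins 54 mm behind the grasp point. The pads swing forward as they close: fully open they stand 13 mm farther back than shut.
Start: joints at [-80.048, 27.33, 1.283, 89.118, -0.659, 63.558, -4.761], TCP at [0.188, 0.648, 0.23] pointing down, gripper open.
Joint ranges: [-169.35, 169.35], [-19.33, 120.38], [-80.79, 83.38], [13.8, 139.57], [-78.32, 258.32], [9.67, 109.79], [-169.56, 169.56]. Speed limits (degrees/s): [136.94, 136.94, 180, 180, 180, 180, 180].

INTERFACE

Orientations are given as [roll, pitch, yaw] about the fixed x, y, z axes, in that order (R = Rz(yaw) Ry(pitch) Rx(roll)).
In Python, from plant import bot gives the robot as it stands.
- The arm moves only by the tool step_arm, never from a script. Its argument "series" is a list of rows, each a list of 5 numbers: the opening, from -1 (shut) to 1 (fully open), then the shift along the tool's x, y, z in cm, then the turn about the tool's x in degrees. In form: [[hand, dx, dy, dz, twist], ...]. A call has 1 to 10 rows; each row is the pose to reach, as a shift and turn from the pose commanded when the call began, along the tool's axes at that moment; what a row does not reach only later rows make up. A row lasts 1/12 s, in which the tool goes at most 41.7 mm and 7.16 degrees, less where a joint would pass 70% of its speed; a pose out of reach is approached as far as the arm can. A call with a gripper value outside its range is refused whole. The fingers move at their own pace and stop on an object; "squeeze" is the grip in N (left out, the last holds). Time passes only in rows, so rows that repeat a pose let the fingers close. It gives the time, the measured TCP pose, the force and the opening at its end, in the units of the state.
- bot.state(): the state, without advancing time (a new reading comes with each control period).
- bot.capture(name): name is "side" or "top"; returns the picture (384x512x3 uint8, red, green, blue); there is no depth.
- bot.calibration(name): a dict with "K" (3x3 intrinsics, pixels), "k1" (the pictures are not rectified: a ray, as slopes to the right and down, at radius r is drawn at 1 + k1 r^2 times it, then the intrinsics apply), "position" and "rotation" of the camera in the world. Camera axes: x right, y down, z forward; pixel columns grow to the right and rows downward; lengths in m; the calibration is good to about 2 mm. A picture is of the moment at which its call begins. calibration takes no time and is no camera call.
- bot.close_job(): hands the job in, once; it reports no verdict.
Trained networks look in the newest picture that a camera, given by its name, has taken for a name from the list of things; names that differ only in an ending like _2 or _b are one class to them, and where a whole thing is asked for, a point or a joint stands for the part that bears it (a point fixed in the world has none). Each returns a list of dicts, best first, with "p" (0 to 1); they miss things now and then, are a little off and sometimes report something else, mostly with a low value. They report only what shows in the picture. A call takes as long as a camera call. They do not tell look-alikes from the thing itself.
- bot.search_frame(camera, label): "position" ([x, y, z] in m, in world coordinates, good to about 4 mm: the middle of the surface that is visible of it).
- bot.landmark_of(camera, label): "position" ([x, y, z] in m, in world coordinates, good to about 4 mm: a listed point, or the origin of a listed thing).
The state is a dict: "time_s": time; "joints": joint angles; "joint_velocities": joint speeds; "joint_torque": joint torques, N m; "tcp_pos": TCP position; "tool_rot": TCP orientation; "force": force on the tool from outside, world axes, zero at the start; "wrist_torque": the same for the moment, N m; "opening": finger opening in m.
Only numpy, scipy, OpenCV 4.12 (cv2) and the standard library are available. Lean on these libraries where they do the work, as an engineer would, in place of code of your own. Each camera call takes 0.05 s, during which the arm holds its last target.

## Working session

There is one attempt and no reset: what is moved stays moved. The work goes in short steps, Python scripts to look and compute and a tool call to move; the robot and the scene stay as the last step left them, time stands still between calls to the robot, and variables do not carry over. Pictures are saved under pics/ and viewed, and the job is handed in when it is done.

Besides the shell and the picture viewer there is one more tool, called after ">>>" by a JSON object that holds its "op" and its "data". step_arm: Moves the arm, as the interface text tells. Its arguments: {"type":"object","properties":{"series":{"type":"array","items":{"type":"array","items":{"type":"number"}}},"squeeze":{"type":"number"}},"required":["series"]}

```bash
mkdir -p pics; ls; python3 - <<'E'
from plant import bot
import cv2
print(bot.state())
for c in ("top","side"):
    im=bot.capture(c); cv2.imwrite(f"pics/{c}0.png",im[:,:,::-1])
    k=bot.calibration(c); print(c,k)
    for l in ["teapot_spout","teapot","mug_handle","mug","jar_knob","jar"]:
        for r in bot.landmark_of(c,l): print(c,l,[round(float(v),4) for v in r["position"]],round(r["p"],2))
print(bot.state()["time_s"])
E
```

```text
pics
{'time_s': 0.0, 'joints': array([-80.04818326,  27.37751643,   1.28029914,  89.18014427,
        -0.66006479,  63.55680487,  -4.76004208]), 'joint_velocities': array([-0.07763576,  0.0450002 , -0.06268239, -0.04453515, -0.06488196,
       -0.05951928,  0.01607716]), 'joint_torque': array([-5.78538165e-04, -5.96459949e+01,  1.60766255e+00, -2.81186736e+01,
        1.24937898e-02,  9.71287343e-03, -7.70415880e-06]), 'tcp_pos': array([0.18754645, 0.64778785, 0.22849217]), 'tool_rot': array([ -86.17306934,   89.89287276, -102.3169153 ]), 'force': array([-0.03226083,  0.33286013,  0.52105   ]), 'wrist_torque': array([ 0.01538289, -0.07222088,  0.01643619]), 'opening': 0.08569730073908537}
top {'K': array([[351.15458157,   0.        , 253.66718376],
       [  0.        , 351.15458157, 193.383537  ],
       [  0.        ,   0.        ,   1.        ]]), 'k1': -0.004091531627117902, 'position': array([0.35278606, 0.01595678, 1.17388246]), 'rotation': array([-169.74982033,   -0.7697859 ,  -88.744326  ])}
top teapot_spout [0.5053, 0.2223, 0.1106] 0.4
top teapot [0.6033, 0.2376, 0.0105] 0.7
[... 631 characters left out ...]
.        ,   1.        ]]), 'k1': -0.06474480996903093, 'position': array([0.51664724, 1.10370164, 1.28676112]), 'rotation': array([-1.36653764e+02, -1.12866671e-01, -1.78781990e+02])}
side teapot_spout [0.5058, 0.2197, 0.1076] 0.54
side teapot [0.6028, 0.2339, 0.0092] 0.9
side mug_handle [0.482, -0.005, 0.0905] 0.57
side mug [0.5503, 0.0074, 0.0079] 0.94
side jar_knob [0.827, -0.2138, 0.1332] 0.52
side jar_knob [0.2502, -0.2877, 0.1347] 0.52
side jar_knob [0.8462, -0.0418, 0.1341] 0.42
side jar_knob [0.5987, -0.2165, 0.1447] 0.38
side jar [0.8251, -0.2197, -0.0025] 0.93
side jar [0.5962, -0.2158, 0.0086] 0.85
side jar [0.846, -0.0427, 0.0029] 0.69
side jar [0.2493, -0.2859, -0.0013] 0.6
0.7
```

View pics/top0.png

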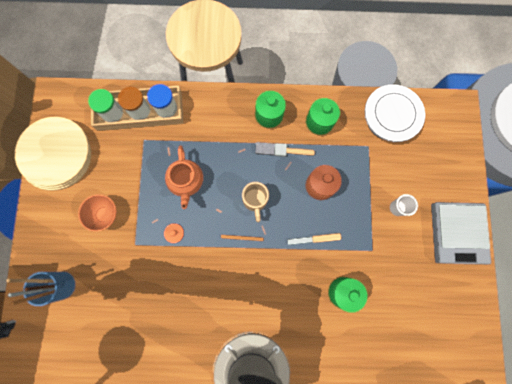

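View pics/side0.png

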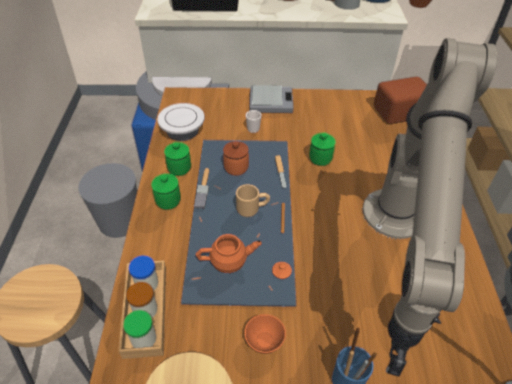

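```bash
cat > h.py <<'E'
import numpy as np, cv2
from scipy.spatial.transform import Rotation as Ro
from plant import bot
def proj(c,P):
    k=bot.calibration(c); R=Ro.from_euler('xyz',k["rotation"],degrees=True).as_matrix()
    q=R.T@(np.array(P)-k["position"]); s=q[:2]/q[2]; s=s*(1+k["k1"]*(s@s)); return k["K"][:2,:2]@s+k["K"][:2,2]
def ray(c,uv,z):
    k=bot.calibration(c); R=Ro.from_euler('xyz',k["rotation"],degrees=True).as_matrix()
    s=np.linalg.solve(k["K"],[*uv,1])[:2]; t=s.copy()
    for _ in range(10): t=s/(1+k["k1"]*(t@t))
    d=R@np.array([*t,1]); p=k["position"]; return p+d*(z-p[2])/d[2]
def rot(s=None):
    s=s or bot.state(); return Ro.from_euler('xyz',s["tool_rot"],degrees=True).as_matrix(),s
def go(target,yawy=None):
    R,s=rot(); d=R.T@(np.array(target)-s["tcp_pos"]); print("t",s["time_s"],"tcp",s["tcp_pos"].round(4),"F",s["force"].round(2),"shift cm",(d*100).round(2)); print(R.round(3))
def crops(c,pts,name,h=40,f=7):
    im=bot.capture(c)[:,:,::-1]; out=[]
    for p in pts:
        u=proj(c,p); x,y=[int(v)-h for v in u]; x=min(max(x,0),512-2*h);y=min(max(y,0),384-2*h)
        cr=cv2.resize(im[y:y+2*h,x:x+2*h],None,fx=f/2,fy=f/2,interpolation=cv2.INTER_CUBIC)
        a=((u-[x,y]+.5)*f/2).astype(int); cv2.drawMarker(cr,tuple(int(v) for v in a),(255,255,0),cv2.MARKER_CROSS,14,1); out.append(cr)
    cv2.imwrite(name,np.hstack(out))
E
python3 - <<'E'
from h import *
P=[(.5055,.221,.110),(.482,-.007,.091),(.598,-.214,.147)]
a=[]
for c in ("top","side"):
    crops(c,P,f"pics/c_{c}.png",h=36)
    print(c,[proj(c,p).round(1) for p in P])
a=np.vstack([cv2.imread(f"pics/c_{c}.png") for c in ("top","side")]); cv2.imwrite("pics/crops.png",a); print(a.shape)
print("pencils",ray("top",(50,288),.1),ray("side",(352,365),.1))
go((.5055,.221,.17))
E
```

```text
top [array([183. , 204.6]), array([257.3, 214.7]), array([327.3, 175.8])]
side [array([258.1, 240.7]), array([265.1, 192.7]), array([234.8, 142.1])]
(504, 756, 3)
pencils [0.2494565  0.59948108 0.1       ] [0.25341087 0.61798531 0.1       ]
t 0.8 tcp [0.1877 0.6484 0.2295] F [-0.45  0.3  -0.19] shift cm [  5.95 -32.22  42.41]
[[ 0.     0.278  0.961]
 [ 0.     0.961 -0.278]
 [-1.     0.     0.   ]]
```

View pics/crops.png

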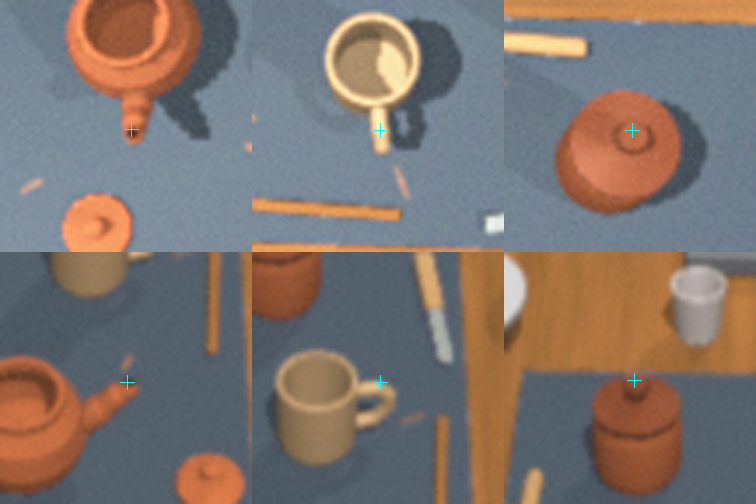

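The points agree with the pictures:
- **Spout:** mouth at top (183,205), side (258,241).
- **Mug handle:** top (257,215), side (265,193).
- **Jar:** the jar-shaped things are the terracotta one at top (327,176), and green ones at (270,110), (323,116) and (349,295). Only the terracotta one has the brown-red lid, and the crop confirms it.

I'll raise the arm clear of the tool pot first, then cross over.

>>> {"op": "step_arm", "data": {"series": [[-1,-4,0,0,0],[-1,-8,0,0,0],[-1,-12,0,0,0],[-1,-12,0,0,0],[-1,-12,-2.4,3.2,-4],[-1,-12,-4.8,6.4,-8],[-1,-12,-7.2,9.6,-12],[-1,-12,-9.6,12.8,-16],[-1,-12,-12,16,-20],[-1,-12,-14.4,19.2,-24]], "squeeze": 20}}

```text
time_s: 1.63
tcp_pos: [0.333, 0.4549, 0.3495]
tool_rot: [55.7, 90.0, 63.8]
force: [1.1, 0.1, 0.2]
opening: -0.0001
```

```bash
python3 - <<'E'
from h import *
go((.5035,.221,.20)); print(bot.state()["opening"])
E
```

```text
t 1.6333 tcp [0.333  0.4549 0.3495] F [1.14 0.15 0.18] shift cm [ 14.95 -25.56  13.6 ]
[[ 0.    -0.14   0.99 ]
 [ 0.001  0.99   0.14 ]
 [-1.     0.     0.   ]]
-7.997006945861965e-05
```

>>> {"op": "step_arm", "data": {"series": [[-1,0,-3.3,1.7,0],[-1,0,-6.6,3.4,0],[-1,0,-9.9,5.1,0],[-1,1,-13.2,6.8,0],[-1,3,-16.5,8.5,0],[-1,6,-19.8,10.2,0],[-1,9,-23.1,11.9,0],[-1,12,-25.5,13.5,0],[-1,15,-25.5,13.5,0],[-1,15,-25.5,13.5,0]]}}

```text
time_s: 2.47
tcp_pos: [0.4987, 0.2173, 0.1932]
tool_rot: [-147.6, 89.4, -140.0]
force: [-0.8, -1.2, -1.4]
opening: 0.0001
```

```bash
python3 - <<'E'
from h import *
go((.5035,.221,.15))
s=bot.state(); t=s["tcp_pos"]-[0,0,.019]; print(t)
for c in ("top","side"): crops(c,[t,(.5055,.221,.110)],f"pics/d_{c}.png",h=36)
a=np.vstack([cv2.imread(f"pics/d_{c}.png") for c in ("top","side")]); cv2.imwrite("pics/d.png",a)
for i in range(4): print(bot.state()["force"].round(2)); 
E
```

```text
t 2.4667 tcp [0.4987 0.2173 0.1932] F [-0.82 -1.15 -1.35] shift cm [4.31 0.33 0.57]
[[-0.008 -0.131  0.991]
 [-0.007  0.991  0.131]
 [-1.    -0.006 -0.009]]
[0.49865333 0.21727123 0.1741968 ]
[0.11 0.19 0.3 ]
[0.11 0.19 0.3 ]
[0.11 0.19 0.3 ]
[0.11 0.19 0.3 ]
```

View pics/d.png

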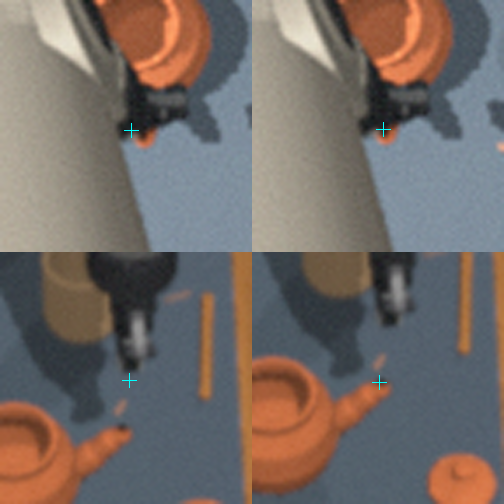

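```bash
python3 - <<'E'
from h import *
go((.508,.221,.145))
E
```

```text
t 2.5667 tcp [0.5    0.2222 0.1988] F [0.11 0.19 0.3 ] shift cm [ 5.38 -0.22  0.79]
[[-0.002 -0.136  0.991]
 [-0.001  0.991  0.136]
 [-1.    -0.001 -0.003]]
```

>>> {"op": "step_arm", "data": {"series": [[-1,1,-0.1,0.4,0],[-1,2,-0.2,0.8,0],[-1,3,-0.2,0.8,0],[-1,4,-0.2,0.8,0],[-1,4.6,-0.2,0.8,0],[-1,5,-0.2,0.8,0],[-1,5.2,-0.2,0.8,0],[-1,5.2,-0.2,0.8,0],[-1,5.2,-0.2,0.8,0],[-1,5.2,-0.2,0.8,0]]}}

```text
time_s: 3.4
tcp_pos: [0.5092, 0.2218, 0.1479]
tool_rot: [25.3, 90.0, 33.2]
force: [0.1, 0.5, -0.6]
opening: -0.0002
```

```bash
python3 - <<'E'
from h import *
go((.508,.221,.129))
s=bot.state(); t=s["tcp_pos"]-[0,0,.019]; print(t)
crops("side",[t,(.5055,.221,.110)],f"pics/e.png",h=30)
go((.508,.221,.129))
E
```

```text
t 3.4 tcp [0.5092 0.2218 0.1479] F [ 0.07  0.49 -0.63] shift cm [ 1.89 -0.06 -0.13]
[[ 0.001 -0.137  0.991]
 [ 0.     0.991  0.137]
 [-1.     0.     0.001]]
[0.50917    0.22177084 0.12893176]
t 3.45 tcp [0.5092 0.2218 0.148 ] F [ 0.49  0.14 -0.01] shift cm [ 1.9  -0.06 -0.13]
[[ 0.001 -0.137  0.991]
 [ 0.001  0.991  0.137]
 [-1.     0.     0.001]]
```

View pics/e.png

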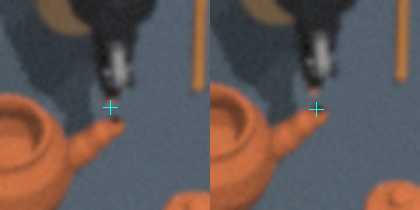

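>>> {"op": "step_arm", "data": {"series": [[-1,0.2,0,-0.2,0],[-1,0.4,0,-0.5,0],[-1,0.6,0,-0.5,0],[-1,0.8,0,-0.5,0],[-1,0.9,0,-0.5,0],[-1,0.95,0,-0.5,0],[-1,1.0,0,-0.5,0],[-1,1.0,0,-0.5,0]]}}

```text
time_s: 4.12
tcp_pos: [0.5039, 0.2209, 0.1374]
tool_rot: [-133.4, 90.0, -125.6]
force: [0.1, -0.0, 0.9]
opening: -0.0002
```

>>> {"op": "step_arm", "data": {"series": [[-1,0.04,0,0,0],[-1,0.08,0,0,0],[-1,0.12,0,0,0],[-1,0.16,0,0,0],[-1,0.2,0,0,0]]}}

```text
time_s: 4.53
tcp_pos: [0.5039, 0.221, 0.1355]
tool_rot: [74.0, 90.0, 81.9]
force: [0.0, 0.2, 0.3]
opening: 0.0
```

>>> {"op": "step_arm", "data": {"series": [[-1,0.04,0,0,0],[-1,0.08,0,0,0],[-1,0.12,0,0,0],[-1,0.16,0,0,0]]}}

```text
time_s: 4.87
tcp_pos: [0.5039, 0.2209, 0.1338]
tool_rot: [-40.8, 90.0, -32.9]
force: [-0.7, 0.0, 0.6]
opening: -0.0001
```

>>> {"op": "step_arm", "data": {"series": [[-1,0.04,0,0,0],[-1,0.08,0,0,0],[-1,0.12,0,0,0],[-1,0.16,0,0,0]]}}

```text
time_s: 5.2
tcp_pos: [0.5039, 0.221, 0.1323]
tool_rot: [57.8, 90.0, 65.7]
force: [0.1, -0.1, -0.3]
opening: 0.0001
```

>>> {"op": "step_arm", "data": {"series": [[-1,0.04,0,0,0],[-1,0.08,0,0,0],[-1,0.12,0,0,0]]}}

```text
time_s: 5.45
tcp_pos: [0.5039, 0.221, 0.1311]
tool_rot: [42.9, 90.0, 50.7]
force: [-0.2, 0.7, 0.2]
opening: 0.0
```

>>> {"op": "step_arm", "data": {"series": [[-1,0.04,0,0,0],[-1,0.08,0,0,0],[-1,0.12,0,0,0]]}}

```text
time_s: 5.7
tcp_pos: [0.5039, 0.221, 0.1299]
tool_rot: [41.8, 90.0, 49.7]
force: [-0.2, 0.4, -0.2]
opening: 0.0
```

>>> {"op": "step_arm", "data": {"series": [[-1,0.04,0,0,0],[-1,0.08,0,0,0],[-1,0.12,0,0,0]]}}

```text
time_s: 5.95
tcp_pos: [0.5039, 0.221, 0.1287]
tool_rot: [109.4, 90.0, 117.3]
force: [0.2, 0.8, -0.1]
opening: -0.0003
```

>>> {"op": "step_arm", "data": {"series": [[-1,0.04,0,0,0],[-1,0.08,0,0,0],[-1,0.12,0,0,0]]}}

```text
time_s: 6.2
tcp_pos: [0.5039, 0.2209, 0.1275]
tool_rot: [129.9, 90.0, 137.8]
force: [-0.3, -0.2, -0.3]
opening: 0.0003
```

>>> {"op": "step_arm", "data": {"series": [[-1,0.04,0,0,0],[-1,0.08,0,0,0],[-1,0.12,0,0,0]]}}

```text
time_s: 6.45
tcp_pos: [0.5039, 0.2209, 0.1263]
tool_rot: [-137.2, 90.0, -129.4]
force: [0.7, 0.5, 0.2]
opening: -0.0003
```

```bash
python3 - <<'E'
from h import *
s=bot.state(); t=s["tcp_pos"]-[0,0,.019]
crops("side",[t],"pics/f.png",h=30,f=14)
print(bot.state()["force"])
E
```

```text
[-0.65631465 -0.27542158  0.24542735]
```

View pics/f.png

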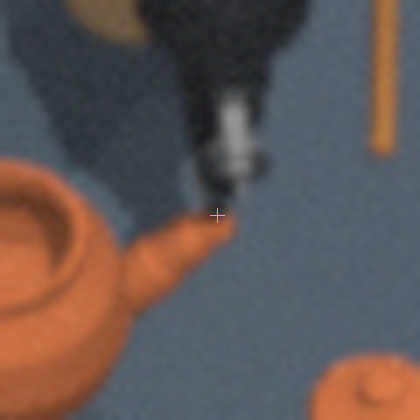

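>>> {"op": "step_arm", "data": {"series": [[-1,0.04,0,0,0],[-1,0.08,0,0,0],[-1,0.12,0,0,0]]}}

```text
time_s: 6.75
tcp_pos: [0.5039, 0.2209, 0.1251]
tool_rot: [47.3, 90.0, 55.2]
force: [0.3, -0.0, -1.2]
opening: -0.0001
```

>>> {"op": "step_arm", "data": {"series": [[-1,0.04,0,0,0],[-1,0.08,0,0,0],[-1,0.08,0,0,0]]}}

```text
time_s: 7.0
tcp_pos: [0.5038, 0.2209, 0.1242]
tool_rot: [-162.8, 90.0, -154.9]
force: [0.3, 0.1, -0.2]
opening: 0.0001
```

>>> {"op": "step_arm", "data": {"series": [[-1,0.04,0,0,0],[-1,0.08,0,0,0],[-1,0.12,0,0,0]]}}

```text
time_s: 7.25
tcp_pos: [0.5039, 0.221, 0.1231]
tool_rot: [28.6, 90.0, 36.4]
force: [-0.7, 0.3, 0.4]
opening: 0.0
```

>>> {"op": "step_arm", "data": {"series": [[-1,0.04,0,0,0],[-1,0.08,0,0,0],[-1,0.12,0,0,0]]}}

```text
time_s: 7.5
tcp_pos: [0.5039, 0.221, 0.1218]
tool_rot: [37.1, 90.0, 45.0]
force: [-0.2, 0.1, 0.6]
opening: 0.0001
```

```bash
python3 - <<'E'
from h import *
s=bot.state(); t=s["tcp_pos"]-[0,0,.019]
crops("side",[t],"pics/g1.png",h=30,f=12)
crops("top",[t],"pics/g2.png",h=30,f=12)
cv2.imwrite("pics/g.png",np.hstack([cv2.imread("pics/g1.png"),cv2.imread("pics/g2.png")]))
print(bot.state()["force"])
for c in ("side","top"):
  for l in("teapot_spout","teapot"):
    for r in bot.landmark_of(c,l): print(c,l,[round(float(v),4) for v in r["position"]],round(r["p"],2))
E
```

```text
[ 0.26124844 -0.39958435 -0.44335875]
side teapot_spout [0.5033, 0.2218, 0.1053] 0.54
side teapot [0.6026, 0.235, 0.0091] 0.66
top teapot_spout [0.4813, 0.5025, -0.0004] 0.35
top teapot [0.6032, 0.237, 0.01] 0.95
top teapot [0.5296, -0.4797, -0.0001] 0.7
```

View pics/g.png

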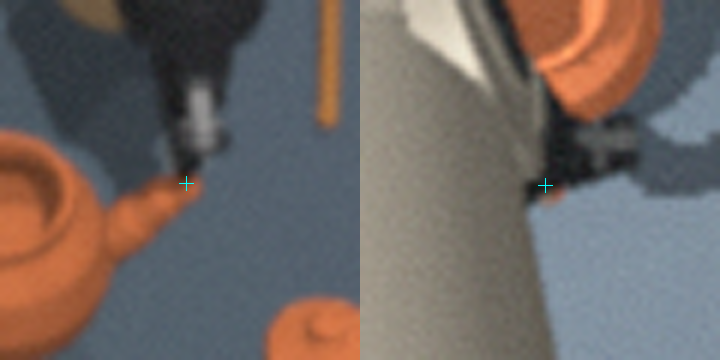

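>>> {"op": "step_arm", "data": {"series": [[-1,0.04,0,0,0],[-1,0.08,0,0,0],[-1,0.12,0,0,0]]}}

```text
time_s: 8.05
tcp_pos: [0.5039, 0.221, 0.1206]
tool_rot: [174.9, 90.0, -177.2]
force: [-0.7, 0.1, -0.4]
opening: -0.0001
```

>>> {"op": "step_arm", "data": {"series": [[-1,0.04,0,0,0],[-1,0.08,0,0,0],[-1,0.12,0,0,0]]}}

```text
time_s: 8.3
tcp_pos: [0.5039, 0.221, 0.1195]
tool_rot: [79.1, 90.0, 86.9]
force: [-0.3, 0.4, 0.8]
opening: -0.0002
```

>>> {"op": "step_arm", "data": {"series": [[-1,0.04,0,0,0],[-1,0.08,0,0,0],[-1,0.12,0,0,0]]}}

```text
time_s: 8.55
tcp_pos: [0.5039, 0.221, 0.1183]
tool_rot: [63.1, 90.0, 71.0]
force: [0.1, 0.3, -0.2]
opening: 0.0002
```

```bash
python3 - <<'E'
from h import *
s=bot.state(); t=s["tcp_pos"]-[0,0,.019]
crops("side",[t],"pics/h1.png",h=30,f=12)
crops("top",[t],"pics/h2.png",h=30,f=12)
cv2.imwrite("pics/h.png",np.hstack([cv2.imread("pics/h1.png"),cv2.imread("pics/h2.png")]))
print(bot.state()["force"],bot.state()["tcp_pos"])
E
```

```text
[-0.15366853 -0.09415672  0.45630683] [0.50383859 0.22094283 0.11821268]
```

View pics/h.png

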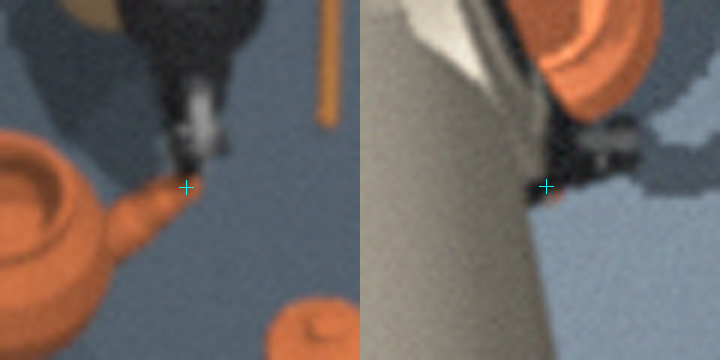

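>>> {"op": "step_arm", "data": {"series": [[-1,0.04,0,0,0],[-1,0.08,0,0,0]]}}

```text
time_s: 8.82
tcp_pos: [0.5039, 0.2209, 0.1175]
tool_rot: [23.5, 90.0, 31.3]
force: [-0.2, -0.0, 0.2]
opening: -0.0001
```

>>> {"op": "step_arm", "data": {"series": [[-1,0.04,0,0,0],[-1,0.08,0,0,0]]}}

```text
time_s: 8.98
tcp_pos: [0.5039, 0.221, 0.1167]
tool_rot: [64.0, 90.0, 71.8]
force: [0.6, -0.0, -0.0]
opening: 0.0001
```

>>> {"op": "step_arm", "data": {"series": [[-1,0.04,0,0,0],[-1,0.08,0,0,0]]}}

```text
time_s: 9.15
tcp_pos: [0.5039, 0.221, 0.1158]
tool_rot: [169.9, 90.0, 177.8]
force: [0.1, 0.3, -0.3]
opening: 0.0003
```

>>> {"op": "step_arm", "data": {"series": [[-1,0.04,0,0,0],[-1,0.08,0,0,0]]}}

```text
time_s: 9.32
tcp_pos: [0.5039, 0.2209, 0.115]
tool_rot: [-157.5, 90.0, -149.7]
force: [-0.2, 0.1, 0.2]
opening: 0.0001
```

```bash
python3 - <<'E'
from h import *
s=bot.state(); t=s["tcp_pos"]-[0,0,.019]
crops("side",[t],"pics/i1.png",h=30,f=12)
crops("top",[t],"pics/i2.png",h=30,f=12)
cv2.imwrite("pics/i.png",np.hstack([cv2.imread("pics/i1.png"),cv2.imread("pics/i2.png")]))
print(bot.state()["force"],bot.state()["tcp_pos"])
E
```

```text
[-0.3504769  -0.22097378 -0.27189606] [0.50387244 0.22094777 0.11503382]
```

View pics/i.png

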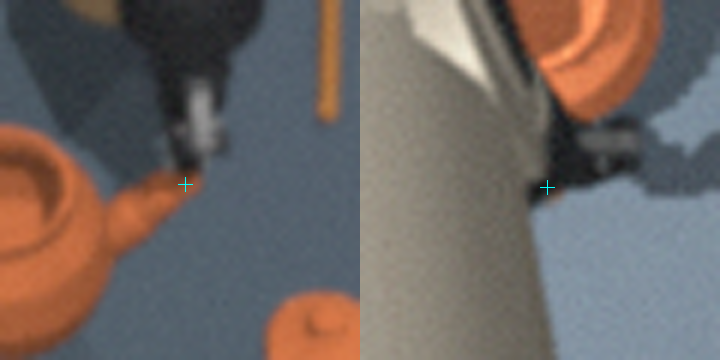

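```bash
cat >> h.py <<'E'
def wire(c,name,h=28,f=20,im=None):
    R,s=rot(); T=s["tcp_pos"]; im=bot.capture(c)[:,:,::-1] if im is None else im
    u=proj(c,T); x,y=[int(v)-h for v in u]; x=min(max(x,0),512-2*h);y=min(max(y,0),384-2*h); g=f/2
    cr=cv2.resize(im[y:y+2*h,x:x+2*h],None,fx=g,fy=g,interpolation=cv2.INTER_CUBIC)
    def d(p,col):
        a=(proj(c,p)-[x,y]+.5)*g; return tuple(int(v) for v in a)
    for a,col in ((.0,(0,255,255)),(.019,(255,255,0))):
        q=[d(T+R@np.array([a,sy*.0145,sz*.011]),col) for sy,sz in((1,1),(1,-1),(-1,-1),(-1,1))]
        cv2.polylines(cr,[np.array(q)],True,col,1)
    cv2.circle(cr,d((.5045,.2215,.110),0),4,(0,255,0),1)
    cv2.imwrite(name,cr); return cr
E
python3 - <<'E'
from h import *
i1=bot.capture("side")[:,:,::-1].copy(); i2=bot.capture("top")[:,:,::-1].copy()
a=wire("side","pics/w1.png",h=22,f=18,im=i1); b=wire("top","pics/w2.png",h=22,f=18,im=i2); cv2.imwrite("pics/w.png",np.hstack([a,b]))
o=cv2.imread("pics/side0.png"); 
x,y=200,220
cv2.imwrite("pics/cmp.png",np.hstack([cv2.resize(m[y:y+70,x:x+75],None,fx=5,fy=5,interpolation=cv2.INTER_CUBIC) for m in (o,i1)]))
E
```

```text
(no output)
```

View pics/w.png

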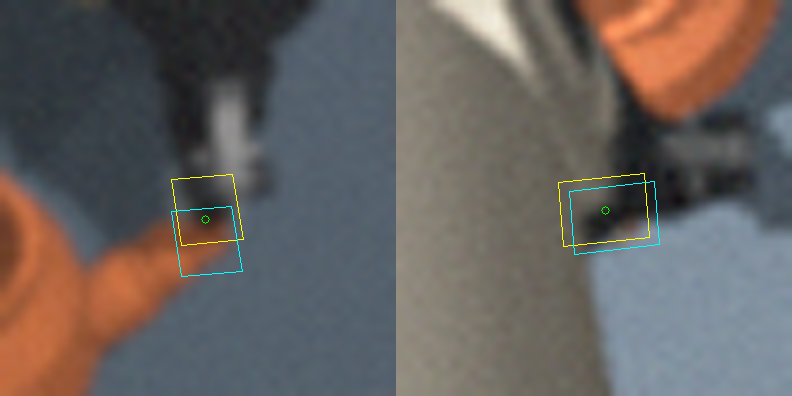

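View pics/cmp.png

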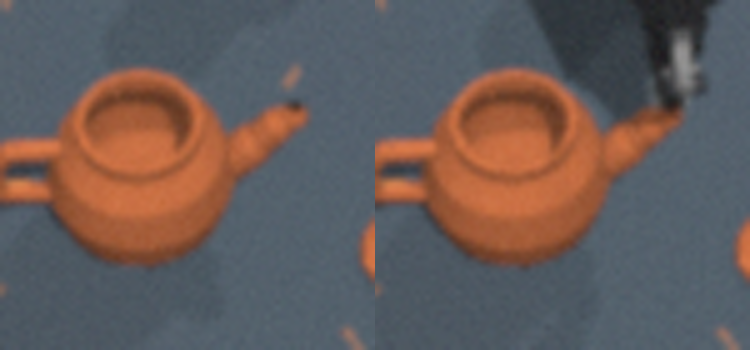

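>>> {"op": "step_arm", "data": {"series": [[-1,0.04,0,0,0],[-1,0.08,0,0,0]]}}

```text
time_s: 9.68
tcp_pos: [0.5039, 0.2209, 0.1143]
tool_rot: [23.8, 90.0, 31.7]
force: [-0.7, 0.4, -0.3]
opening: 0.0002
```

>>> {"op": "step_arm", "data": {"series": [[-1,0.04,0,0,0],[-1,0.08,0,0,0]]}}

```text
time_s: 9.85
tcp_pos: [0.5039, 0.2209, 0.1134]
tool_rot: [179.2, 90.0, -173.0]
force: [0.6, -0.2, 0.1]
opening: -0.0
```

>>> {"op": "step_arm", "data": {"series": [[-1,0.04,0,0,0],[-1,0.08,0,0,0]]}}

```text
time_s: 10.02
tcp_pos: [0.5039, 0.221, 0.1127]
tool_rot: [52.7, 90.0, 60.6]
force: [-0.4, 0.9, -0.1]
opening: 0.0001
```

>>> {"op": "step_arm", "data": {"series": [[-1,0.04,0,0,0],[-1,0.08,0,0,0]]}}

```text
time_s: 10.18
tcp_pos: [0.5039, 0.2209, 0.1119]
tool_rot: [29.6, 90.0, 37.4]
force: [0.5, 0.2, 0.1]
opening: 0.0001
```

```bash
python3 - <<'E'
from h import *
a=wire("side","pics/w1.png",h=22,f=18); b=wire("top","pics/w2.png",h=22,f=18); cv2.imwrite("pics/x.png",np.hstack([a,b]))
E
```

```text
(no output)
```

View pics/x.png

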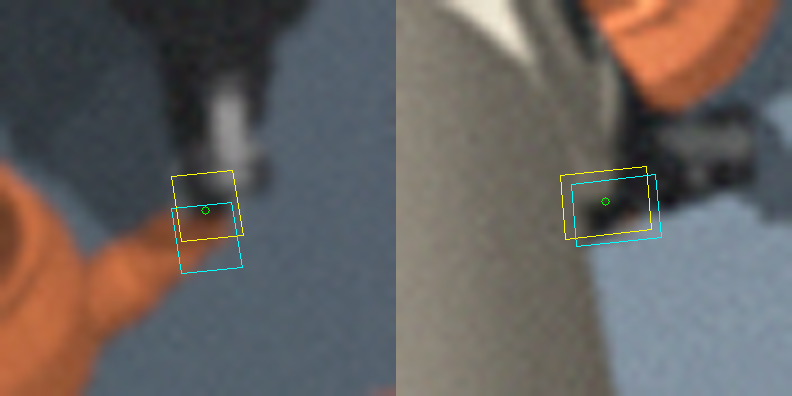

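>>> {"op": "step_arm", "data": {"series": [[-1,0.04,0,0,0],[-1,0.08,0,0,0]]}}

```text
time_s: 10.45
tcp_pos: [0.5039, 0.221, 0.1111]
tool_rot: [34.3, 90.0, 42.2]
force: [0.8, -0.3, 0.1]
opening: -0.0001
```

>>> {"op": "step_arm", "data": {"series": [[-1,0.04,0,0,0],[-1,0.08,0,0,0]]}}

```text
time_s: 10.62
tcp_pos: [0.5039, 0.221, 0.1103]
tool_rot: [50.6, 90.0, 58.4]
force: [-0.1, -0.1, -0.1]
opening: 0.0003
```

```bash
python3 - <<'E'
from h import *
i1=bot.capture("side")[:,:,::-1].copy(); o=cv2.imread("pics/side0.png")
i2=bot.capture("top")[:,:,::-1].copy()
x,y=185,200
A=np.hstack([cv2.resize(m[y:y+80,x:x+110],None,fx=3.6,fy=3.6,interpolation=cv2.INTER_CUBIC) for m in (o,i1)])
a=wire("side","pics/w1.png",h=22,f=18,im=i1); b=wire("top","pics/w2.png",h=22,f=18,im=i2)
B=np.hstack([a,b])[:300]
cv2.imwrite("pics/y.png",np.vstack([A[:, :792],B]) if A.shape[1]==792 else A); print(A.shape)
# subpixel shift of belly region
r=(slice(228,275),slice(195,245))
g=lambda m: cv2.cvtColor(m,cv2.COLOR_BGR2GRAY)[r].astype(np.float32)
print("shift px",cv2.phaseCorrelate(g(o),g(i1),cv2.createHanningWindow((50,47),cv2.CV_32F)))
E
```

```text
(288, 792, 3)
shift px ((-0.010728696864319431, 0.225971359483502), 0.8635557222366333)
```

View pics/y.png

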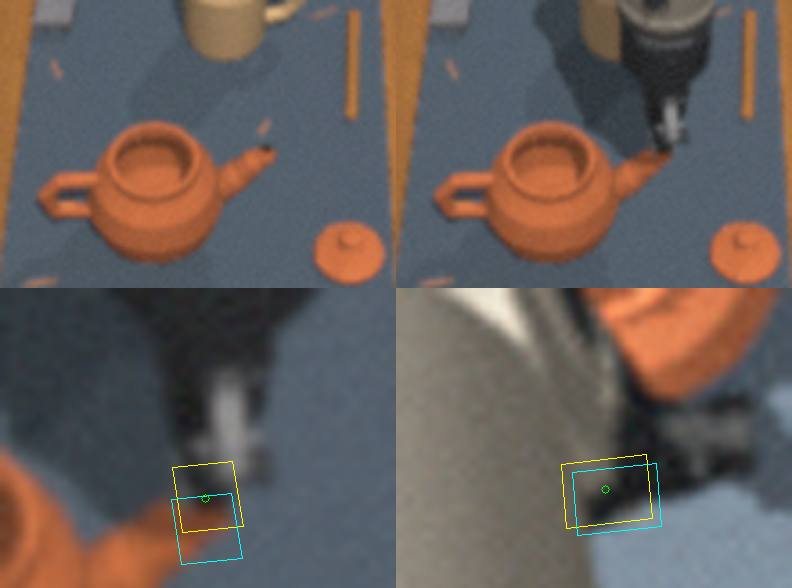

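>>> {"op": "step_arm", "data": {"series": [[-1,-1.5,0,0,0],[-1,-3,0,0,0],[-1,-4,0,-1.5,0],[-1,-4,0,-4,0],[-1,-4,0,-6,0],[-1,-4,0,-6,0],[-1,-4,0,-6,0]]}}

```text
time_s: 11.3
tcp_pos: [0.4439, 0.2128, 0.1505]
tool_rot: [74.8, 90.0, 82.7]
force: [0.4, 0.6, 0.3]
opening: -0.0002
```

```bash
python3 - <<'E'
from h import *
i1=bot.capture("side")[:,:,::-1].copy(); i2=bot.capture("top")[:,:,::-1].copy()
cv2.imwrite("pics/side_z.png",i1);cv2.imwrite("pics/top_z.png",i2)
a=wire("side","pics/w1.png",h=22,f=18,im=i1); b=wire("top","pics/w2.png",h=22,f=18,im=i2)
cv2.imwrite("pics/z.png",np.hstack([a,b])); print(bot.state()["tcp_pos"],bot.state()["opening"])
E
```

```text
[0.44537206 0.21301955 0.15060061] -2.2316788386989977e-05
```

View pics/z.png

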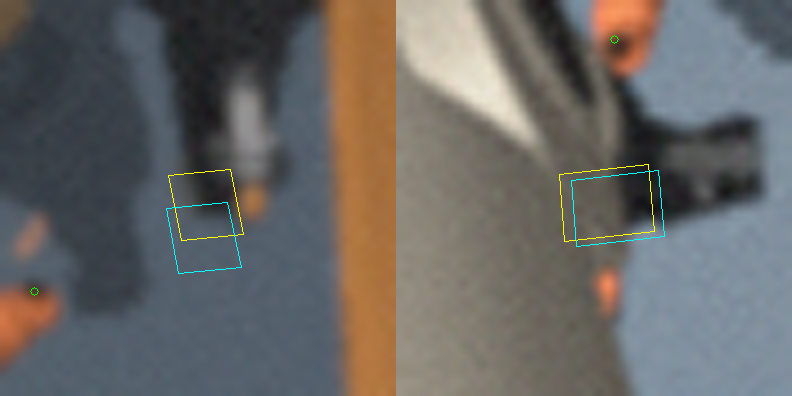

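View pics/top_z.png

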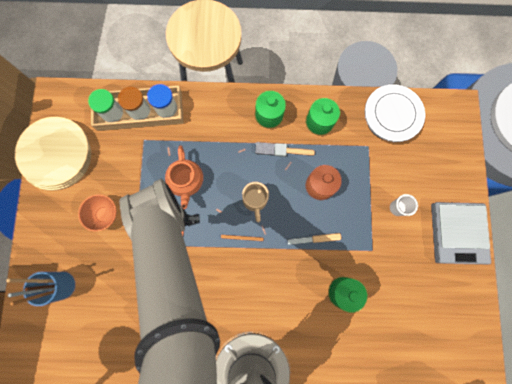

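```bash
python3 - <<'E'
from h import *
def show(c,f,T,ang,half,h=40,g=9):
    im=cv2.imread(f); R=Ro.from_euler('xyz',ang,degrees=True).as_matrix(); T=np.array(T)
    u=proj(c,T); x,y=[int(v)-h for v in u]; x=min(max(x,0),512-2*h);y=min(max(y,0),384-2*h)
    cr=cv2.resize(im[y:y+2*h,x:x+2*h],None,fx=g/2,fy=g/2,interpolation=cv2.INTER_CUBIC)
    d=lambda p: tuple(int(v) for v in (proj(c,p)-[x,y]+.5)*g/2)
    for a,col in ((-.054,(255,0,255)),(0,(0,255,255)),(.019,(255,255,0))):
        q=[d(T+R@np.array([a,sy*half,sz*(.011 if a>=0 else .038)])) for sy,sz in((1,1),(1,-1),(-1,-1),(-1,1))]
        cv2.polylines(cr,[np.array(q)],True,col,1)
    return cr
a=show("side","pics/side0.png",[.1877,.6484,.2295],[-86.17,89.89,-102.32],.057)
b=show("side","pics/side_z.png",[.4447,.2129,.1506],[74.8,90,82.7],.0145)
cv2.imwrite("pics/s.png",np.hstack([a,b]))
E
```

```text
(no output)
```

View pics/s.png

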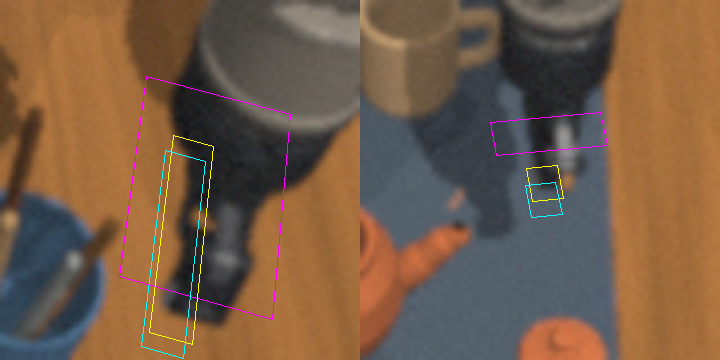

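>>> {"op": "step_arm", "data": {"series": [[-1,0,0,2.5,0],[-1,0,0,5,0],[-1,0,0,6,0],[-1,1,0,6,0],[-1,2,0,6,0],[-1,3,0,6,0],[-1,3.5,0,6,0],[-1,3.7,0,6,0],[-1,3.8,0,6,0],[-1,3.85,0,6,0]]}}

```text
time_s: 12.23
tcp_pos: [0.5036, 0.221, 0.1117]
tool_rot: [157.2, 90.0, 165.0]
force: [-1.3, 0.2, 0.4]
opening: 0.0001
```

>>> {"op": "step_arm", "data": {"series": [[-1,0.05,0,0,0],[-1,0.1,0,0,0],[-1,0.15,0,0,0],[-1,0.19,0,0,0],[-1,0.23,0,0,0]]}}

```text
time_s: 12.65
tcp_pos: [0.504, 0.221, 0.1096]
tool_rot: [35.9, 90.0, 43.8]
force: [-0.0, -0.2, -0.7]
opening: -0.0002
```

>>> {"op": "step_arm", "data": {"series": [[-1,0.04,0,0,0],[-1,0.08,0,0,0]]}}

```text
time_s: 12.82
tcp_pos: [0.5039, 0.221, 0.1087]
tool_rot: [48.9, 90.0, 56.7]
force: [0.1, -0.5, 0.5]
opening: -0.0001
```

>>> {"op": "step_arm", "data": {"series": [[-1,0.04,0,0,0],[-1,0.08,0,0,0]]}}

```text
time_s: 12.98
tcp_pos: [0.5039, 0.221, 0.108]
tool_rot: [150.0, 90.0, 157.9]
force: [-1.8, -0.4, 4.8]
opening: 0.0001
```

>>> {"op": "step_arm", "data": {"series": [[-1,0,0,0,0]]}}

```text
time_s: 13.07
tcp_pos: [0.504, 0.221, 0.1081]
tool_rot: [72.4, 90.0, 80.3]
force: [-0.7, 0.3, 2.6]
opening: 0.0001
```

>>> {"op": "step_arm", "data": {"series": [[-1,-2,0,0,0],[-1,-5,0,0,0],[-1,-6,-2.2,-0.5,0],[-1,-6,-6,-1.5,0],[-1,-6,-10,-2.5,0],[-1,-6,-14,-3.5,0],[-1,-6,-18,-4.5,0],[-1,-6,-21,-5.5,0],[-1,-6,-22.3,-5.6,0],[-1,-6,-22.3,-5.6,0]]}}

```text
time_s: 13.9
tcp_pos: [0.4784, -0.0118, 0.1681]
tool_rot: [-84.3, 89.9, -76.8]
force: [0.8, -0.3, -0.4]
opening: -0.0002
```

```bash
python3 - <<'E'
from h import *
i1=bot.capture("side")[:,:,::-1].copy()
go((.479,-.0075,.11))
for c in ["side"]:
  for l in("mug_handle","mug","teapot"):
    for r in bot.landmark_of(c,l)[:1]: print(c,l,[round(float(v),4) for v in r["position"]],round(r["p"],2))
a=wire("side","pics/m1.png",h=30,f=16,im=i1); go((.479,-.0075,.11))
E
```

```text
t 13.95 tcp [ 0.4788 -0.0093  0.168 ] F [ 0.84  0.75 -0.17] shift cm [5.8  0.18 0.04]
[[ 0.    -0.133  0.991]
 [-0.     0.991  0.133]
 [-1.    -0.     0.   ]]
side mug_handle [0.4807, -0.0057, 0.0923] 0.64
side mug [0.5492, 0.008, 0.0097] 0.73
side teapot [0.505, 0.2215, 0.108] 0.75
t 14.1 tcp [ 0.4791 -0.0062  0.1678] F [-0.53  1.13 -0.33] shift cm [ 5.78 -0.13 -0.03]
[[ 0.    -0.138  0.99 ]
 [ 0.     0.99   0.138]
 [-1.     0.     0.   ]]
```

View pics/m1.png

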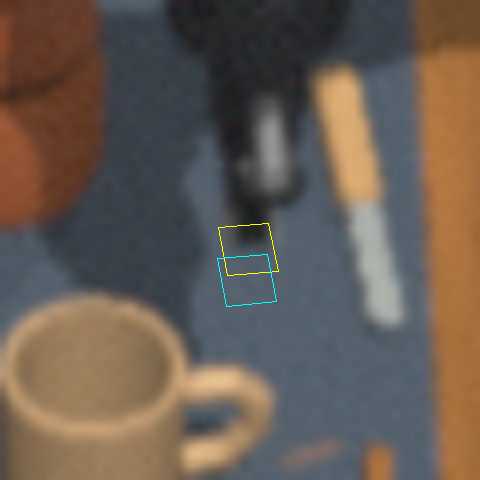

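>>> {"op": "step_arm", "data": {"series": [[-1,1.5,0,0,0],[-1,3,0,0,0],[-1,4.5,0,0,0],[-1,5.2,0,0,0],[-1,5.7,0,0,0],[-1,6,0,0,0],[-1,6.3,0,0,0],[-1,6.5,0,0,0],[-1,6.6,0,0,0]]}}

```text
time_s: 14.85
tcp_pos: [0.4792, -0.0075, 0.102]
tool_rot: [5.5, 90.0, 13.4]
force: [-0.0, 0.8, 1.2]
opening: -0.0002
```

>>> {"op": "step_arm", "data": {"series": [[-1,0.08,0,0,0],[-1,0.14,0,0,0],[-1,0.2,0,0,0],[-1,0.24,0,0,0],[-1,0.28,0,0,0]]}}

```text
time_s: 15.27
tcp_pos: [0.479, -0.0076, 0.0992]
tool_rot: [14.4, 90.0, 22.2]
force: [0.1, 0.2, 0.4]
opening: 0.0005
```

>>> {"op": "step_arm", "data": {"series": [[-1,0.04,0,0,0],[-1,0.08,0,0,0],[-1,0.12,0,0,0]]}}

```text
time_s: 15.52
tcp_pos: [0.4789, -0.0076, 0.0979]
tool_rot: [20.0, 90.0, 27.8]
force: [-0.5, -0.3, 0.5]
opening: 0.0002
```

>>> {"op": "step_arm", "data": {"series": [[-1,0.04,0,0,0],[-1,0.08,0,0,0],[-1,0.12,0,0,0]]}}

```text
time_s: 15.77
tcp_pos: [0.4789, -0.0076, 0.0966]
tool_rot: [177.3, 90.0, -174.8]
force: [-0.2, -1.0, 0.7]
opening: -0.0002
```

>>> {"op": "step_arm", "data": {"series": [[-1,0.04,0,0,0],[-1,0.08,0,0,0],[-1,0.12,0,0,0]]}}

```text
time_s: 16.02
tcp_pos: [0.4789, -0.0076, 0.0954]
tool_rot: [160.4, 90.0, 168.2]
force: [-0.1, 0.8, -0.1]
opening: -0.0
```

>>> {"op": "step_arm", "data": {"series": [[-1,0.04,0,0,0],[-1,0.08,0,0,0],[-1,0.12,0,0,0]]}}

```text
time_s: 16.27
tcp_pos: [0.4789, -0.0076, 0.0943]
tool_rot: [39.1, 90.0, 46.9]
force: [-0.2, -0.2, 0.2]
opening: -0.0
```

>>> {"op": "step_arm", "data": {"series": [[-1,0.04,0,0,0],[-1,0.08,0,0,0],[-1,0.12,0,0,0]]}}

```text
time_s: 16.52
tcp_pos: [0.4789, -0.0076, 0.0931]
tool_rot: [19.0, 90.0, 26.8]
force: [0.2, 0.3, -0.1]
opening: 0.0006
```

>>> {"op": "step_arm", "data": {"series": [[-1,0.04,0,0,0],[-1,0.08,0,0,0]]}}

```text
time_s: 16.68
tcp_pos: [0.4789, -0.0076, 0.0923]
tool_rot: [17.6, 90.0, 25.5]
force: [-0.9, 0.1, -0.3]
opening: 0.0003
```

>>> {"op": "step_arm", "data": {"series": [[-1,0.04,0,0,0],[-1,0.08,0,0,0]]}}

```text
time_s: 16.85
tcp_pos: [0.4789, -0.0076, 0.0914]
tool_rot: [-178.9, 90.0, -171.0]
force: [-0.5, -0.1, 0.6]
opening: 0.0001
```

>>> {"op": "step_arm", "data": {"series": [[-1,0.04,0,0,0],[-1,0.07,0,0,0]]}}

```text
time_s: 17.02
tcp_pos: [0.4789, -0.0076, 0.0908]
tool_rot: [81.6, 90.0, 89.5]
force: [-0.3, 0.1, 0.0]
opening: 0.0001
```

>>> {"op": "step_arm", "data": {"series": [[-1,0.04,0,0,0],[-1,0.07,0,0,0]]}}

```text
time_s: 17.18
tcp_pos: [0.4789, -0.0076, 0.09]
tool_rot: [123.6, 90.0, 131.4]
force: [0.1, -0.2, 0.2]
opening: 0.0003
```

>>> {"op": "step_arm", "data": {"series": [[-1,0.04,0,0,0],[-1,0.07,0,0,0]]}}

```text
time_s: 17.35
tcp_pos: [0.4789, -0.0076, 0.0893]
tool_rot: [37.5, 90.0, 45.4]
force: [-0.1, 0.8, 0.3]
opening: 0.0
```

>>> {"op": "step_arm", "data": {"series": [[-1,0.04,0,0,0],[-1,0.07,0,0,0]]}}

```text
time_s: 17.52
tcp_pos: [0.4789, -0.0076, 0.0889]
tool_rot: [113.5, 90.0, 121.3]
force: [-2.3, 1.0, 7.3]
opening: -0.0001
```

>>> {"op": "step_arm", "data": {"series": [[-1,0,0,0,0]]}}

```text
time_s: 17.6
tcp_pos: [0.4789, -0.0076, 0.089]
tool_rot: [86.3, 90.0, 94.2]
force: [-2.0, -0.1, 6.0]
opening: -0.0
```

>>> {"op": "step_arm", "data": {"series": [[-1,-2,0,0,0],[-1,-5,0,0,0],[-1,-9,0,0,0],[-1,-11,-3,1.2,0],[-1,-11,-6.5,2.6,0],[-1,-11,-10,4,0],[-1,-11,-13.5,5.4,0],[-1,-11,-17,6.8,0],[-1,-11,-20.5,8.2,0],[-1,-11,-22.1,8.9,0]]}}

```text
time_s: 18.43
tcp_pos: [0.5982, -0.2197, 0.1987]
tool_rot: [-80.4, 89.8, -72.8]
force: [0.2, -0.5, -0.3]
opening: 0.0002
```

>>> {"op": "step_arm", "data": {"series": [[-1,0,0,0,0],[-1,0,0,0,0],[-1,0,0,0,0]]}}

```text
time_s: 18.68
tcp_pos: [0.5968, -0.2133, 0.1982]
tool_rot: [128.0, 89.9, 135.9]
force: [1.2, -0.0, -0.1]
opening: -0.0002
```

```bash
python3 - <<'E'
from h import *
i1=bot.capture("side")[:,:,::-1].copy(); cv2.imwrite("pics/side_j.png",i1); i2=bot.capture("top")[:,:,::-1].copy()
for c in ["side","top"]:
  for l in("jar_knob","mug","teapot"):
    for r in bot.landmark_of(c,l)[:4]: print(c,l,[round(float(v),4) for v in r["position"]],round(r["p"],2))
a=wire("side","pics/j1.png",h=30,f=12,im=i1);b=wire("top","pics/j1.png",h=30,f=12,im=i2);cv2.imwrite("pics/j.png",np.hstack([a,b])); go((.598,-.214,.16))
E
```

```text
side jar_knob [0.8458, -0.04, 0.1348] 0.52
side jar_knob [0.5991, -0.216, 0.1425] 0.41
side jar_knob [0.8254, -0.2169, 0.1353] 0.4
side mug [0.55, 0.0049, 0.0077] 0.89
side mug [0.505, 0.2208, 0.1093] 0.6
side teapot [0.6033, 0.2363, 0.0141] 0.66
side teapot [0.4805, 0.505, 0.0001] 0.53
top jar_knob [0.8221, -0.2142, 0.1386] 0.63
top jar_knob [0.5983, -0.2156, 0.1458] 0.57
top jar_knob [0.8445, -0.0433, 0.1341] 0.42
top mug [0.5489, 0.0007, 0.0108] 0.79
top teapot [0.6027, 0.2365, 0.0122] 0.7
top teapot [0.4786, 0.5032, -0.0002] 0.39
t 19.0833 tcp [ 0.5973 -0.2139  0.1989] F [ 0.04 -0.58  0.85] shift cm [ 3.89 -0.02  0.07]
[[ 0.    -0.137  0.991]
 [ 0.     0.991  0.137]
 [-1.     0.     0.   ]]
```

View pics/j.png

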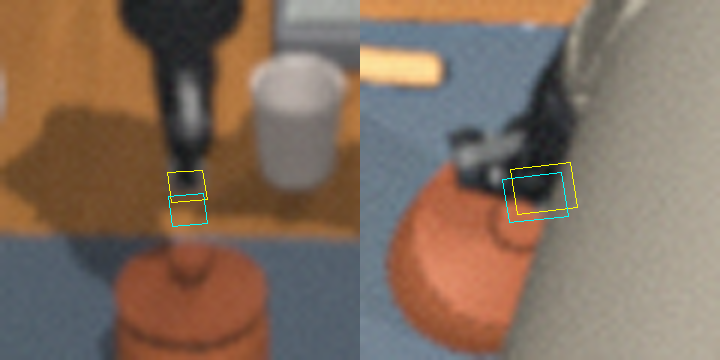

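View pics/side_j.png

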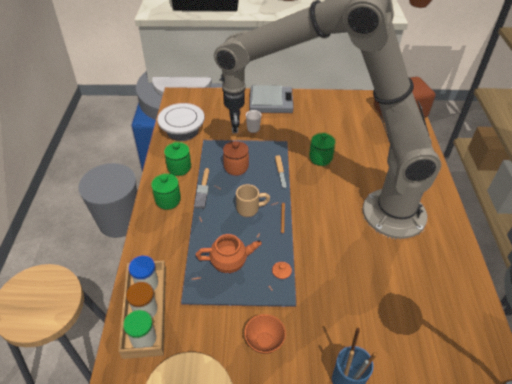

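>>> {"op": "step_arm", "data": {"series": [[-1,1,0,0,0],[-1,2,0,0,0],[-1,3,0,0,0],[-1,3.4,0,0,0],[-1,3.7,0,0,0],[-1,3.9,0,0,0],[-1,4.1,0,0,0],[-1,4.2,0,0,0]]}}

```text
time_s: 19.75
tcp_pos: [0.5974, -0.2145, 0.1566]
tool_rot: [-25.4, 90.0, -17.5]
force: [-0.3, 0.7, 0.8]
opening: 0.0002
```

>>> {"op": "step_arm", "data": {"series": [[-1,0.08,0,0,0],[-1,0.16,0,0,0],[-1,0.22,0,0,0],[-1,0.28,0,0,0],[-1,0.34,0,0,0],[-1,0.4,0,0,0]]}}

```text
time_s: 20.25
tcp_pos: [0.5973, -0.2144, 0.1527]
tool_rot: [-2.1, 90.0, 5.8]
force: [-0.0, 0.3, -0.3]
opening: -0.0001
```

>>> {"op": "step_arm", "data": {"series": [[-1,0.05,0,0,0],[-1,0.1,0,0,0],[-1,0.15,0,0,0],[-1,0.2,0,0,0]]}}

```text
time_s: 20.58
tcp_pos: [0.5972, -0.2144, 0.1506]
tool_rot: [116.0, 90.0, 123.9]
force: [0.2, 1.0, 0.3]
opening: 0.0
```

>>> {"op": "step_arm", "data": {"series": [[-1,0.04,0,0,0],[-1,0.08,0,0,0],[-1,0.12,0,0,0],[-1,0.16,0,0,0]]}}

```text
time_s: 20.92
tcp_pos: [0.5973, -0.2144, 0.1491]
tool_rot: [56.8, 90.0, 64.7]
force: [0.4, 0.2, -0.6]
opening: 0.0001
```

>>> {"op": "step_arm", "data": {"series": [[-1,0.04,0,0,0],[-1,0.08,0,0,0],[-1,0.12,0,0,0],[-1,0.16,0,0,0]]}}

```text
time_s: 21.25
tcp_pos: [0.5973, -0.2144, 0.1475]
tool_rot: [-37.3, 90.0, -29.5]
force: [-0.6, -0.1, 0.9]
opening: -0.0
```

>>> {"op": "step_arm", "data": {"series": [[-1,0.04,0,0,0],[-1,0.08,0,0,0],[-1,0.12,0,0,0],[-1,0.16,0,0,0]]}}

```text
time_s: 21.58
tcp_pos: [0.5972, -0.2144, 0.1459]
tool_rot: [95.1, 90.0, 102.9]
force: [-0.8, 0.0, -0.5]
opening: 0.0002
```

>>> {"op": "step_arm", "data": {"series": [[-1,0.04,0,0,0],[-1,0.08,0,0,0],[-1,0.12,0,0,0]]}}

```text
time_s: 21.83
tcp_pos: [0.5973, -0.2144, 0.1447]
tool_rot: [54.1, 90.0, 62.0]
force: [-0.9, 0.7, 1.6]
opening: 0.0
```

>>> {"op": "step_arm", "data": {"series": [[-1,0.04,0,0,0],[-1,0.08,0,0,0],[-1,0.12,0,0,0]]}}

```text
time_s: 22.08
tcp_pos: [0.5973, -0.2144, 0.1436]
tool_rot: [2.7, 90.0, 10.6]
force: [-0.8, 0.9, 2.6]
opening: -0.0003
```

>>> {"op": "step_arm", "data": {"series": [[-1,0.05,0,0,0],[-1,0.1,0,0,0],[-1,0.1,0,0,0]]}}

```text
time_s: 22.33
tcp_pos: [0.5973, -0.2144, 0.1426]
tool_rot: [-0.3, 90.0, 7.5]
force: [-0.4, 0.1, 3.7]
opening: -0.0001
```

>>> {"op": "step_arm", "data": {"series": [[-1,-0.3,0,0,0],[-1,-1,0,0,0],[-1,-2.5,0,0,0],[-1,-5,0,0,0],[-1,-8,0,0,0],[-1,-10,0,0,0],[-1,-10,0,0,0],[-1,-10,0,0,0],[-1,-10,0,0,0]]}}

```text
time_s: 23.08
tcp_pos: [0.5968, -0.2141, 0.242]
tool_rot: [146.9, 89.9, 154.8]
force: [-0.5, 0.5, -1.2]
opening: -0.0004
```

```bash
python3 - <<'E'
from h import *
i1=bot.capture("side")[:,:,::-1].copy(); cv2.imwrite("pics/side_end.png",i1); bot.capture("top")
for c in ["side","top"]:
  for l in("jar","mug","teapot"):
    for r in bot.landmark_of(c,l)[:3]: print(c,l,[round(float(v),4) for v in r["position"]],round(r["p"],2))
print(bot.state()["force"],bot.state()["time_s"])
E
```

```text
side jar [0.8265, -0.2178, 0.0018] 0.92
side jar [0.5924, -0.2127, 0.0102] 0.79
side jar [0.8477, -0.0392, 0.004] 0.73
side mug [0.5508, 0.0032, 0.0081] 0.64
side mug [0.4164, 0.0423, 0.0102] 0.5
side mug [0.6055, 0.233, 0.0111] 0.4
side teapot [0.6041, 0.2345, 0.01] 0.89
side teapot [0.5045, 0.2213, 0.1087] 0.5
top jar [0.8513, -0.034, 0.0025] 0.94
top jar [0.8266, -0.2185, -0.0024] 0.84
top jar [0.6036, -0.2138, 0.012] 0.63
top mug [0.5475, -0.0001, 0.0098] 0.67
top teapot [0.6031, 0.2372, 0.0098] 0.82
[-0.04271507  0.16757768 -0.17523824] 23.4833
```

View pics/side_end.png

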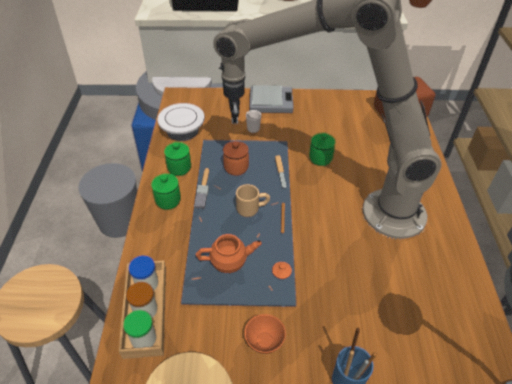

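The last side picture shows everything in place. The teapot is at (228,253), the mug at (247,200) and the jar at (236,158), and the gripper is clear at (235,115).

```bash
python3 - <<'E'
from plant import bot
print(bot.close_job())
E
```

```text
the job is handed in; nothing more can be done
None
```

I tapped the three parts from above with the shut fingertips, in the order asked, and handed the job in at about 23.5 s of the 51 s allowed. The hand-in gave no verdict.

| Part | Highest upward force read | How long it was held |
|---|---|---|
| Teapot spout | 4.8 N, then 2.6 N | one extra row (0.08 s) |
| Mug handle | 7.3 N, then 6.0 N | one extra row (0.08 s) |
| Jar knob | 1.6, 2.6, then 3.7 N, rising about 1 N per mm as the seal gave | about 0.5 s |

- **Tipping:** the spout and handle readings passed the loads at which those pots start to tip (about 4 N and 3 N). I saw no tilt or shift in the pictures afterwards.
- **Last checks:** the final picture and networks put the teapot, mug and jar within about 8 mm of their first fixes. That is roughly the networks' own scatter, and the other things look untouched. The gripper was about 10 cm above the knob and the force read near zero.
- **What disagreed:** contact came with the TCP about level with each part, not with the fingertips 19 mm ahead of it as stated. The first descent to the spout therefore stopped short without touching. I backed off, compared both cameras, and found the contact by force on the second try.

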